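# Find the flat worktop sample with a straightedge

### The job

One of the two wooden worktop samples has bowed. Lay the straightedge lengthwise along the middle of a sample, let go, and with closed fingertips press lightly first on its end with the slot, then on its plain end; if it rocks, try it the same way on the other sample. Leave it lying on the sample where it does not rock, and keep the samples and everything else on the desk where they are.

Things in the scene. Friction and masses are not known exactly. Their poses are not given: they have to be found in the camera images.
- straightedge: aluminium strip 160 mm long (x) x 30 wide (y) x 6 thick, 0.12 to 0.21 kg, flat on the desk, with a grip rib on top, in the middle: 60 mm long (x), 12 mm wide, rising to 32 mm above the underside. Origin at the centre of the underside, z up. The +x end has a hanging slot through it, 12 x 14 mm, 62 to 74 mm from the centre; the -x end is plain
- slot_end (a point): point on top of the straightedge near its slotted end, 62 mm from the centre (+x), 6 mm above the underside: where to press (anywhere more than about 50 mm from the centre will do). Pressing means about 5 to 15 N downwards for half a second; more than 100 N of push on a sample, even for an instant (set down too fast, dropped), dents the wood
- plain_end (a point): the same on the plain end, 62 mm from the centre (-x)
- board_a: one of two look-alike wooden worktop samples, 200 mm long (x) x 90 wide (y), loose on the desk; origin at the centre of its underside, z up. One of the two (either) is flat: top face 24 mm above the desk everywhere. The other is bowed, a hump along x: 26 mm high over the middle 20 mm, 24.2 mm high 40 mm from the centre, 18.8 mm at the short ends; its underside is flat
- board_b: the other sample, same look and frame (which one is bowed is not told by name or place). On the bowed one the straightedge tips by about 0.09 rad when an end is pressed, first one way then the other; the pressed end sinks about 4 mm and the far end rises 7 to 9 mm. On the flat one it stays level
- marker_cup: bystander: black pot of markers, 76 mm across, 134 mm high; origin under its centre
- stone_stack: bystander: three stacked stone tiles, 100 x 100 x 36 mm; origin under the centre
- tape_measure: bystander: black tape measure, 66 x 34 x 62 mm; origin under the centre
- swatch_fan: bystander: swatch cards, 130 x 55 x 16 mm; origin under the centre
- mug: bystander: white mug, 80 mm across, 95 mm high, handle to its +y; origin under the centre
- cork_block: bystander: cork sample, 120 x 80 x 30 mm; origin under the centre
There are look-alikes about, which are no part of the job. There is more than one size of the straightedge; the job needs the largest.

How it is judged (in metres and radians):
On the way, in this order (a step that is already met when the one before it is completed fails the run):
1. the straightedge lies lengthwise on the flat sample, let go (((z of straightedge in the frame of board_a between 0.022 and 0.025 m and x of straightedge in the frame of board_a between -0.025 and 0.025 m and y of straightedge in the frame of board_a between -0.025 and 0.025 m and angle between the x axis of straightedge and the x axis of board_a, either way round below 0.2 rad and angle between board_a's own z axis and vertical below 0.03 rad) or (z of straightedge in the frame of board_b between 0.022 and 0.025 m and x of straightedge in the frame of board_b between -0.025 and 0.025 m and y of straightedge in the frame of board_b between -0.025 and 0.025 m and angle between the x axis of straightedge and the x axis of board_b, either way round below 0.2 rad and angle between board_b's own z axis and vertical below 0.03 rad)) and angle between straightedge's own z axis and vertical below 0.02 rad and contact force between the fingers and straightedge below 0.5 N and linear speed of straightedge below 0.02 m/s), for 0.2 s.
2. there it stays level while fingertips press on its slotted end (((z of straightedge in the frame of board_a between 0.022 and 0.025 m and x of straightedge in the frame of board_a between -0.025 and 0.025 m and y of straightedge in the frame of board_a between -0.025 and 0.025 m and angle between the x axis of straightedge and the x axis of board_a, either way round below 0.2 rad and angle between board_a's own z axis and vertical below 0.03 rad and contact force between straightedge and board_a above 4.5 N) or (z of straightedge in the frame of board_b between 0.022 and 0.025 m and x of straightedge in the frame of board_b between -0.025 and 0.025 m and y of straightedge in the frame of board_b between -0.025 and 0.025 m and angle between the x axis of straightedge and the x axis of board_b, either way round below 0.2 rad and angle between board_b's own z axis and vertical below 0.03 rad and contact force between straightedge and board_b above 4.5 N)) and angle between straightedge's own z axis and vertical below 0.02 rad and contact force between the fingers and straightedge above 3 N and x of the grasp point in the frame of straightedge above 0.045 m), for 0.15 s.
3. there it stays level while fingertips press on its plain end (((z of straightedge in the frame of board_a between 0.022 and 0.025 m and x of straightedge in the frame of board_a between -0.025 and 0.025 m and y of straightedge in the frame of board_a between -0.025 and 0.025 m and angle between the x axis of straightedge and the x axis of board_a, either way round below 0.2 rad and angle between board_a's own z axis and vertical below 0.03 rad and contact force between straightedge and board_a above 4.5 N) or (z of straightedge in the frame of board_b between 0.022 and 0.025 m and x of straightedge in the frame of board_b between -0.025 and 0.025 m and y of straightedge in the frame of board_b between -0.025 and 0.025 m and angle between the x axis of straightedge and the x axis of board_b, either way round below 0.2 rad and angle between board_b's own z axis and vertical below 0.03 rad and contact force between straightedge and board_b above 4.5 N)) and angle between straightedge's own z axis and vertical below 0.02 rad and contact force between the fingers and straightedge above 3 N and x of the grasp point in the frame of straightedge below -0.045 m), for 0.15 s.
At the end, for the whole second after the job is handed in: The straightedge lies at rest, let go, on the flat sample's face (24 mm up, not the bowed one's 26 mm crest), level within 0.02 rad, its centre within 25 mm of the sample's centre both ways and within 0.2 rad of the sample's long direction, after staying level under presses on both ends (((z of straightedge in the frame of board_a between 0.022 and 0.025 m and x of straightedge in the frame of board_a between -0.025 and 0.025 m and y of straightedge in the frame of board_a between -0.025 and 0.025 m and angle between the x axis of straightedge and the x axis of board_a, either way round below 0.2 rad and angle between board_a's own z axis and vertical below 0.03 rad) or (z of straightedge in the frame of board_b between 0.022 and 0.025 m and x of straightedge in the frame of board_b between -0.025 and 0.025 m and y of straightedge in the frame of board_b between -0.025 and 0.025 m and angle between the x axis of straightedge and the x axis of board_b, either way round below 0.2 rad and angle between board_b's own z axis and vertical below 0.03 rad)) and angle between straightedge's own z axis and vertical below 0.02 rad and linear speed of straightedge below 0.01 m/s and angular speed of straightedge below 0.1 rad/s and contact force between the fingers and straightedge below 0.2 N); the robot touches nothing.
It fails at once if a sample is pushed with more than 100 N (dropped, slammed or leant on) (contact force between straightedge and board_a above 100 N or contact force between straightedge and board_b above 100 N).
It fails at once if a sample is shifted by more than 30 mm (distance of any of board_a, board_b from where it was at the start of the episode above 0.03 m).
It fails at once if a bystander is shifted by more than 30 mm (distance of any of marker_cup, stone_stack, tape_measure, swatch_fan, mug, cork_block from where it was at the start of the episode above 0.03 m).
It also fails if it takes over 72 s, if anything falls off the work surface, if the arm or the gripper's body presses on something with over 40 N, if the wrist force passes 120 N, or if a joint passes its speed limit or range.

### The arm

A 6-joint arm with a two-finger parallel gripper is mounted at the origin on the work surface. World frame = base frame: x ahead of the robot, y to its left, z up, the work surface at z = 0. Lengths are in m, angles in degrees, forces in N, time in s.
With the tool pointing down it reaches from about 0.375 to 0.925 m from the base axis. Payload 5.7 kg.
Tool frame: the origin (TCP) lies midway between the tips of the shut fingers; the grasp point (between the pads) lies ctrl.pinch_z behind it (ctrl.pinch_z is the distance from the TCP to the grasp point, in m); z points along the fingers, y is the line along which they close (so a half turn about z gives the same grasp; the last joint's range is limited). The gripper opens to 85 mm and grips with 20 to 120 N. Pads are 22 mm wide; open, the fingers measure 114 mm over their backs; the gripper's body (76 mm by 85 mm) begins 54 mm behind the grasp point. The pads swing forward as they close: fully open they stand 13 mm farther back than shut.
Start: joints at [-72.943, 20.558, 86.54, -0, 72.909, -6.595], TCP at [0.241, -0.55, 0.231] pointing down, gripper open.
Joint ranges: [-170.27, 170.27], [-57.76, 135], [12.27, 136.19], [-55.21, 235.2], [11.17, 155.16], [-170.74, 170.74]. Speed limits (degrees/s): [136.94, 136.94, 180, 180, 180, 180].

### API

Orientations are given as [roll, pitch, yaw] about the fixed x, y, z axes, in that order (R = Rz(yaw) Ry(pitch) Rx(roll)).
In Python, from cell import ctrl gives the robot as it stands. The module is installed in compiled form; this text tells all that it offers.
- The arm moves only by the shell command python3 -m crank 'ROWS' [FORCE]. ROWS is JSON, a list of rows, each an object with "jaw": the finger opening in mm, from 0 to 85.4; "delta_pos": the shift along the tool's x, y, z in mm, a list of three; "yaw": the turn about the tool's z in degrees. In form: [{"jaw": jaw, "delta_pos": [dx, dy, dz], "yaw": yaw}, ...]. A call has 1 to 12 rows; each row shifts and turns the commanded pose from where the row before left it, along the tool's axes as they then stand; what a row does not reach is not made up. A row lasts 1/12 s, in which the tool goes at most 41.7 mm and 7.16 degrees, less where a joint would pass 70% of its speed; a pose out of reach is approached as far as the arm can. A call with a gripper value outside its range is refused whole. The fingers move at their own pace and stop on an object; FORCE is the grip in N (left out, the last holds). Time passes only in rows, so rows that do not move let the fingers close. It gives the time, the measured TCP pose, the force, the opening and the grip force at its end, in the units of the state.
- ctrl.get_obs(): the state, without advancing time (a new reading comes with each control period).
- ctrl.get_image(name): name is "scene" or "top" or "wrist"; returns the picture (400x640x3 uint8, red, green, blue); there is no depth.
- ctrl.calibration(name): a dict with "K" (3x3 intrinsics, pixels), "position" and "attitude" of the camera in the world. Camera axes: x right, y up, looking along -z (the intrinsics and any distortion apply to the point x, -y, -z); pixel columns grow to the right and rows downward; lengths in m; the calibration is good to about 2 mm. A picture is of the moment at which its call begins: read the wrist's pose just before it. calibration takes no time and is no camera call; for the wrist camera it gives the pose at the moment of the call.
- ctrl.job_done(): hands the job in; it is judged then, once.
The state is a dict: "clock": time; "joints": joint angles; "qd": joint speeds; "effort": joint torques, N m; "ee_pos": TCP position; "ee_rot": TCP orientation; "contact_force": force on the tool from outside, world axes, zero at the start; "moment": the same for the moment, N m; "grip_width": opening from 0.0 (shut) to 1.0 (fully open); "finger_force": force on a finger pad.
Only numpy, scipy, OpenCV 4.12 (cv2) and the standard library are available. Lean on these libraries where they do the work, as an engineer would, in place of code of your own. Each camera call takes 0.05 s, during which the arm holds its last target. There are 200 camera calls.

## Working session

There is one attempt and no reset: what is moved stays moved. The work goes in short steps, Python scripts to look and compute and a shell command to move; the robot and the scene stay as the last step left them, time stands still between calls to the robot, and variables do not carry over. Pictures are saved under pics/ and viewed, at most 10 in all, crops included, and the job is handed in when it is done.

```bash
mkdir -p pics
cat > h.py <<'E'
import numpy as np, cv2
from cell import ctrl
from scipy.spatial.transform import Rotation as R
def cal(n):
    c=ctrl.calibration(n); K=np.array(c["K"]); p=np.array(c["position"]); a=np.array(c["attitude"])
    A=a if a.shape==(3,3) else R.from_euler('xyz',a,degrees=True).as_matrix()
    return K,p,A
def ray(c,uv,z):
    K,p,A=c; d=np.linalg.inv(K)@[uv[0],uv[1],1]; d=A@(d*[1,-1,-1]); return p+d*(z-p[2])/d[2]
def proj(c,P):
    K,p,A=c; q=A.T@(np.array(P)-p)*[1,-1,-1]; q=K@q; return q[:2]/q[2]
def snap(n,f):
    c=cal(n); im=ctrl.get_image(n); cv2.imwrite(f"pics/{f}.png",im[:,:,::-1]); return c,im
E
python3 - <<'E'
from h import *
print(ctrl.get_obs(), ctrl.pinch_z)
for n in("top","scene"):
    print(ctrl.calibration(n)); snap(n,n+"0")
E
```

```text
{'clock': 0.0, 'joints': array([-7.29427605e+01,  2.05967080e+01,  8.65993166e+01,  2.21542445e-03,
        7.29090501e+01, -6.59437736e+00]), 'qd': array([-0.01065953,  0.0351167 , -0.02759491, -0.02083501, -0.01166076,
       -0.02323148]), 'effort': array([ 2.11444552e-03, -5.27615583e+01, -2.78619200e+01,  1.30208009e-04,
        1.32907604e-02,  1.68852785e-05]), 'ee_pos': array([ 0.24051185, -0.54893866,  0.23046416]), 'ee_rot': array([-1.79895864e+02, -1.41691243e-02,  2.36509509e+01]), 'contact_force': array([ 0.55614242,  0.12224458, -0.51743614]), 'moment': array([ 0.02936293, -0.05633723,  0.04385456]), 'finger_force': 0.0, 'grip_width': 0.9990756106940628} 0.0187
{'K': array([[397.16122387,   0.        , 314.94691036],
       [  0.        , 397.16122387, 205.21877653],
       [  0.        ,   0.        ,   1.        ]]), 'position': array([0.37670359, 0.00881086, 1.03027409]), 'attitude': array([ 1.04465076e+01,  2.46152921e-02, -8.95886822e+01])}
{'K': array([[492.90113279,   0.        , 322.5821407 ],
       [  0.        , 492.90113279, 188.71268034],
       [  0.        ,   0.        ,   1.        ]]), 'position': array([ 1.5894754 , -0.14583947,  0.93922328]), 'attitude': array([48.64460526,  0.86147266, 80.21838351])}
```

View pics/top0.png

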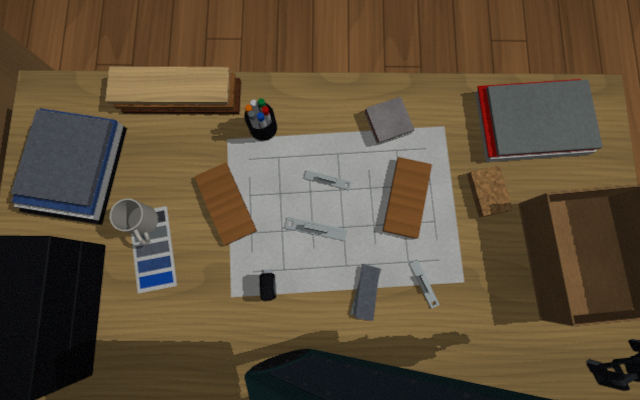

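View pics/scene0.png

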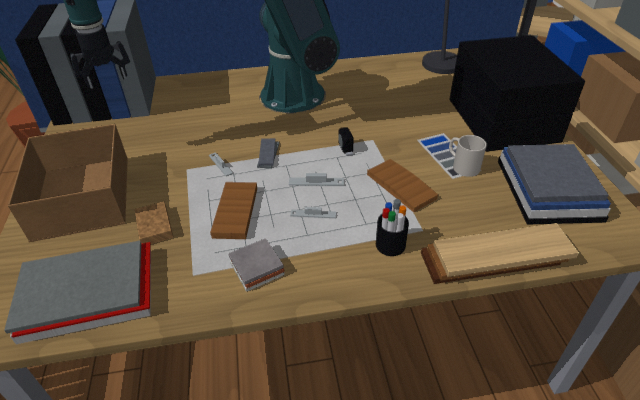

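Top view: the largest straightedge is at about (315,229) with its slot near (291,224), the samples are at (225,203) and (408,197), and smaller look-alikes are at (327,180) and (424,284). Now I'll measure.

Run:
```python
from h import *
im=cv2.imread("pics/top0.png"); c=cal("top")
hsv=cv2.cvtColor(im,cv2.COLOR_BGR2HSV)
print([hsv[y,x].tolist() for x,y in((225,203),(408,197),(270,200),(300,226),(318,228))])
wood=cv2.inRange(hsv,(3,110,40),(16,255,255))
for (x0,y0,x1,y1) in((190,155,262,250),(375,150,440,245)):
    m=np.zeros_like(wood); m[y0:y1,x0:x1]=wood[y0:y1,x0:x1]
    k=max(cv2.findContours(m,0,1)[0],key=cv2.contourArea); r=cv2.minAreaRect(k); b=cv2.boxPoints(r)
    W=[ray(c,p,0.024)[:2] for p in b]; ctr=np.mean(W,0); W=np.array(W)
    e=W[1]-W[0]; f=W[2]-W[1]; L=max((e,f),key=np.linalg.norm)
    print(b.round(1).tolist(),ctr.round(4),np.linalg.norm(e).round(4),np.linalg.norm(f).round(4),np.degrees(np.arctan2(L[1],L[0])).round(1))
for n,b in (("top",(190,150,440,250)),("scene",(200,150,450,250))):
    i=cv2.imread(f"pics/{n}0.png"); x0,y0,x1,y1=b
    cv2.imwrite(f"pics/{n}c.png",cv2.resize(i[y0:y1,x0:x1],None,fx=3.2,fy=3.2,interpolation=2))
a=cv2.imread("pics/topc.png");b=cv2.imread("pics/scenec.png");cv2.imwrite("pics/tc.png",np.vstack([a[:300],b[:300]]))
```

```text
[[15, 168, 103], [15, 171, 103], [30, 2, 158], [102, 14, 92], [86, 13, 142]]
[[192.60000610351562, 176.39999389648438], [225.5, 161.8000030517578], [256.1000061035156, 230.60000610351562], [223.1999969482422, 245.1999969482422]] [0.5665 0.2448] 0.093 0.201 -154.5
[[382.3999938964844, 231.10000610351562], [397.29998779296875, 156.6999969482422], [432.1000061035156, 163.60000610351562], [417.20001220703125, 238.0]] [ 0.5863 -0.2282] 0.2022 0.0927 -12.5
```

View pics/tc.png

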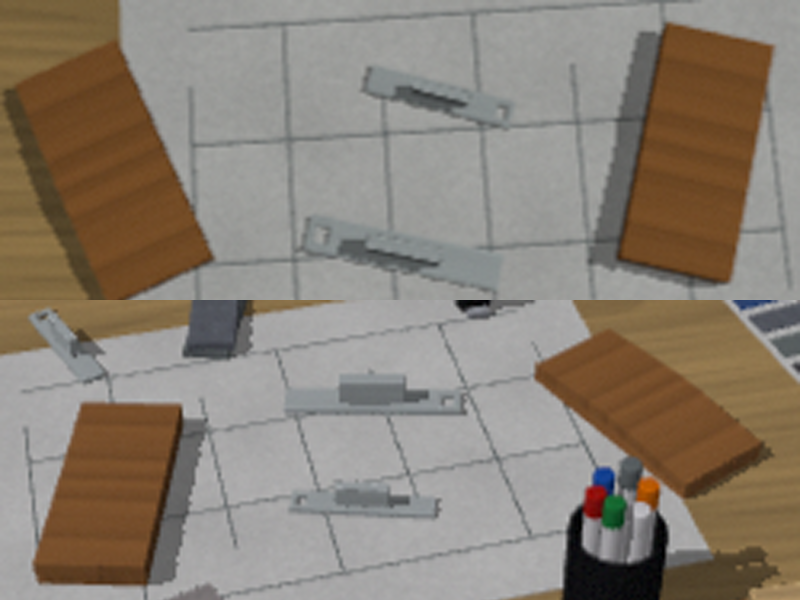

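The crops show the large straightedge with its slot towards +y (left in the top view). In the scene view, the left sample's long edge curves visibly, so it is probably the bowed one, and the right one looks straight. I'll locate the straightedge.

Run:
```python
from h import *
im=cv2.imread("pics/top0.png"); c=cal("top")
P=np.array([(307,213),(501,253),(498,292),(302,248)])/3.2+[190,150]
W=np.array([ray(c,p,.006)[:2] for p in P]); ctr=W.mean(0); d=(W[0]+W[3]-W[1]-W[2])/2
print(W.round(3).tolist(),ctr.round(4),np.linalg.norm(d),np.degrees(np.arctan2(d[1],d[0])))
# check with scene view
s=cal("scene"); S=np.array([(287,390),(465,392),(463,413),(286,412)])-[0,300]
S=S/3.2+[200,150]; V=np.array([ray(s,p,.006)[:2] for p in S]); print(V.round(3).tolist(),V.mean(0).round(4))
d=(V[1]+V[2]-V[0]-V[3])/2;print(np.linalg.norm(d),np.degrees(np.arctan2(d[1],d[0])))
K=ctrl.calibration("wrist");print(K)
o=ctrl.get_obs();Rt=R.from_euler('xyz',o['ee_rot'],degrees=True).as_matrix()
print(Rt.round(3), (Rt.T@(np.r_[ctr,0.2]-o['ee_pos'])*1000).round(1))
```

```text
[[0.535, 0.086], [0.503, -0.072], [0.472, -0.069], [0.506, 0.09]] [0.504  0.0086] 0.16174895921151383 78.18533080598732
[[0.478, -0.067], [0.511, 0.093], [0.539, 0.086], [0.508, -0.071]] [0.5091 0.0103]
0.1617453030721115 78.46357924199087
{'K': array([[304.45222375,   0.        , 322.12110654],
       [  0.        , 304.45222375, 200.55925655],
       [  0.        ,   0.        ,   1.        ]]), 'position': array([ 0.31331399, -0.51784736,  0.37438811]), 'attitude': array([-17.99089798,   0.09684866, -66.29512235])}
[[ 0.916  0.401 -0.   ]
 [ 0.401 -0.916  0.002]
 [ 0.    -0.002 -1.   ]] [ 465.  -405.1   31.3]
```

```bash
python3 -m crank '[{"jaw":60,"delta_pos":[29,-25.3,0],"yaw":0},{"jaw":60,"delta_pos":[29,-25.3,0],"yaw":0},{"jaw":60,"delta_pos":[29,-25.3,0],"yaw":0},{"jaw":60,"delta_pos":[29,-25.3,0],"yaw":0},{"jaw":60,"delta_pos":[29,-25.3,0],"yaw":0},{"jaw":60,"delta_pos":[29,-25.3,0],"yaw":0},{"jaw":60,"delta_pos":[29,-25.3,0],"yaw":0},{"jaw":60,"delta_pos":[29,-25.3,0],"yaw":0},{"jaw":60,"delta_pos":[29,-25.3,0],"yaw":0},{"jaw":60,"delta_pos":[29,-25.3,0],"yaw":0},{"jaw":60,"delta_pos":[29,-25.3,0],"yaw":0},{"jaw":60,"delta_pos":[29,-25.3,0],"yaw":0}]' 30 | tail -5
python3 -m crank '[{"jaw":60,"delta_pos":[29,-25.3,0],"yaw":0},{"jaw":60,"delta_pos":[29,-25.3,0],"yaw":0},{"jaw":60,"delta_pos":[29,-25.3,0],"yaw":0},{"jaw":60,"delta_pos":[0,0,0],"yaw":-6.8},{"jaw":60,"delta_pos":[0,0,0],"yaw":-6.8},{"jaw":60,"delta_pos":[0,0,0],"yaw":-6.8},{"jaw":60,"delta_pos":[0,0,0],"yaw":-6.8},{"jaw":60,"delta_pos":[0,0,0],"yaw":-6.8},{"jaw":60,"delta_pos":[0,0,0],"yaw":-6.8},{"jaw":60,"delta_pos":[0,0,0],"yaw":-6.8},{"jaw":60,"delta_pos":[0,0,0],"yaw":-6.8},{"jaw":60,"delta_pos":[0,0,0],"yaw":0}]'
python3 - <<'E'
from h import *
o=ctrl.get_obs();Rt=R.from_euler('xyz',o['ee_rot'],degrees=True).as_matrix()
print(o['ee_rot'],(Rt.T@(np.array([.506,.0095,0])-o['ee_pos'])*1000).round(1))
c,im=snap("wrist","w1"); print(c[1:], [proj(c,(.506+a*np.cos(np.radians(78.3)),.0095+a*np.sin(np.radians(78.3)),z)) for a,z in((0,.032),(.08,.006),(-.08,.006))])
E
```

```text
ee_pos: [0.4378, -0.1299, 0.2312]
ee_rot: [-180.0, 0.0, 23.6]
contact_force: [0.8, -0.2, -0.2]
grip_width: 0.702
finger_force: 0.0
clock: 2.1
ee_pos: [0.4866, -0.0274, 0.231]
ee_rot: [-179.9, -0.0, 78.3]
contact_force: [0.2, -0.6, 0.3]
grip_width: 0.705
finger_force: 0.0
[-1.79949969e+02 -3.95725129e-03  7.82922789e+01] [ 40.   11.8 231. ]
(array([0.50274804, 0.04991845, 0.3748438 ]), array([[ 9.79390763e-01,  1.91984441e-01,  6.27352183e-02],
       [-2.01974368e-01,  9.31402581e-01,  3.02812793e-01],
       [-2.96399489e-04, -3.09242958e-01,  9.50983020e-01]])) [array([332.43244466, 138.42088574]), array([332.49961441,  62.66196254]), array([331.07020152, 199.80333873])]
```

View pics/w1.png

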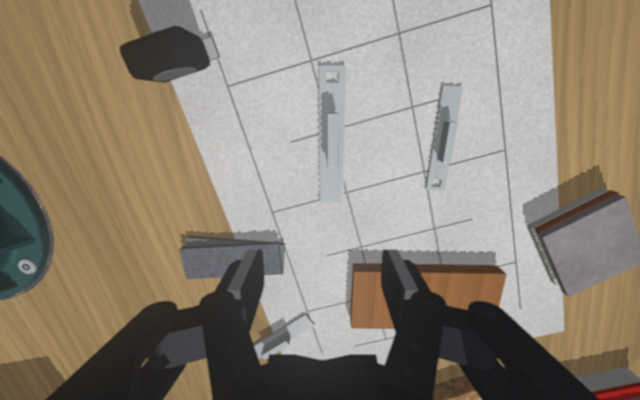

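The wrist view shows the straightedge's ends at (332,62) and (331,201), just as projected. Descending.

```bash
python3 -m crank '[{"jaw":60,"delta_pos":[20,6,0],"yaw":0},{"jaw":60,"delta_pos":[20,6,20],"yaw":0},{"jaw":60,"delta_pos":[0,0,35],"yaw":0},{"jaw":60,"delta_pos":[0,0,35],"yaw":0},{"jaw":60,"delta_pos":[0,0,35],"yaw":0},{"jaw":60,"delta_pos":[0,0,35],"yaw":0},{"jaw":60,"delta_pos":[0,0,20],"yaw":0},{"jaw":60,"delta_pos":[0,0,15],"yaw":0},{"jaw":60,"delta_pos":[0,0,12],"yaw":0},{"jaw":60,"delta_pos":[0,0,8],"yaw":0},{"jaw":60,"delta_pos":[0,0,5],"yaw":0},{"jaw":60,"delta_pos":[0,0,0],"yaw":0}]'
python3 -m crank '[{"jaw":40,"delta_pos":[0,0,0],"yaw":0},{"jaw":25,"delta_pos":[0,0,0],"yaw":0},{"jaw":18,"delta_pos":[0,0,0],"yaw":0},{"jaw":10,"delta_pos":[0,0,0],"yaw":0},{"jaw":5,"delta_pos":[0,0,0],"yaw":0},{"jaw":5,"delta_pos":[0,0,0],"yaw":0},{"jaw":5,"delta_pos":[0,0,0],"yaw":0},{"jaw":5,"delta_pos":[0,0,0],"yaw":0},{"jaw":5,"delta_pos":[0,0,0],"yaw":0},{"jaw":5,"delta_pos":[0,0,0],"yaw":0}]' 40
```

```text
clock: 3.15
ee_pos: [0.5065, 0.0093, 0.0106]
ee_rot: [-179.9, 0.0, 78.0]
contact_force: [0.2, 0.6, -0.1]
grip_width: 0.703
finger_force: 0.0
clock: 3.98
ee_pos: [0.5074, 0.0092, 0.0121]
ee_rot: [179.9, -0.0, 78.0]
contact_force: [-1.4, 0.4, 6.7]
grip_width: 0.131
finger_force: 40.5
```

```bash
python3 -m crank '[{"jaw":5,"delta_pos":[0,0,-10],"yaw":0},{"jaw":5,"delta_pos":[0,0,-25],"yaw":0},{"jaw":5,"delta_pos":[0,0,-35],"yaw":0},{"jaw":5,"delta_pos":[0,0,-35],"yaw":0},{"jaw":5,"delta_pos":[-27,15.8,-25],"yaw":0},{"jaw":5,"delta_pos":[-27,15.8,0],"yaw":0},{"jaw":5,"delta_pos":[-27,15.8,0],"yaw":0},{"jaw":5,"delta_pos":[-27,15.8,0],"yaw":0},{"jaw":5,"delta_pos":[-27,15.8,0],"yaw":0},{"jaw":5,"delta_pos":[-27,15.8,0],"yaw":0},{"jaw":5,"delta_pos":[-27,15.8,0],"yaw":0},{"jaw":5,"delta_pos":[-27,15.8,0],"yaw":0}]'
python3 -m crank '[{"jaw":5,"delta_pos":[0,0,0],"yaw":7},{"jaw":5,"delta_pos":[0,0,0],"yaw":7},{"jaw":5,"delta_pos":[0,0,0],"yaw":7},{"jaw":5,"delta_pos":[0,0,0],"yaw":7},{"jaw":5,"delta_pos":[0,0,0],"yaw":7},{"jaw":5,"delta_pos":[0,0,0],"yaw":7},{"jaw":5,"delta_pos":[0,0,0],"yaw":7},{"jaw":5,"delta_pos":[0,0,0],"yaw":7},{"jaw":5,"delta_pos":[0,0,0],"yaw":7},{"jaw":5,"delta_pos":[0,0,0],"yaw":7},{"jaw":5,"delta_pos":[0,0,0],"yaw":7},{"jaw":5,"delta_pos":[0,0,0],"yaw":7}]'|head -3
python3 -m crank '[{"jaw":5,"delta_pos":[0,0,0],"yaw":6.5},{"jaw":5,"delta_pos":[0,0,0],"yaw":0},{"jaw":5,"delta_pos":[0,0,0],"yaw":0}]'
python3 - <<'E'
from h import *
c,im=snap("wrist","w2")
u=np.array([np.cos(np.radians(-12.5)),np.sin(np.radians(-12.5))]);v=np.array([-u[1],u[0]])
B=np.array([.5863,-.2282])
for a,b in((.1,.045),(.1,-.045),(-.1,-.045),(-.1,.045)):
    q=proj(c,np.r_[B+a*u+b*v,.024]); print(q.round(1)); cv2.circle(im,tuple(int(x) for x in q),3,(0,255,0),1)
cv2.imwrite("pics/w2.png",im[:,:,::-1])
E
```

```text
clock: 4.98
ee_pos: [0.5856, -0.2296, 0.1417]
ee_rot: [-180.0, -0.0, 78.0]
contact_force: [1.0, -0.4, -1.9]
grip_width: 0.129
finger_force: 39.4
clock: 5.98
ee_pos: [0.5853, -0.228, 0.1417]
ee_rot: [-180.0, 0.0, -6.3]
clock: 6.23
ee_pos: [0.5855, -0.2281, 0.1416]
ee_rot: [-180.0, 0.0, -12.3]
contact_force: [-0.2, 0.1, -1.6]
grip_width: 0.133
finger_force: 39.4
[265.5  73.1]
[378.8  73.7]
[366.2 290.1]
[276.  289.6]
```

View pics/w2.png

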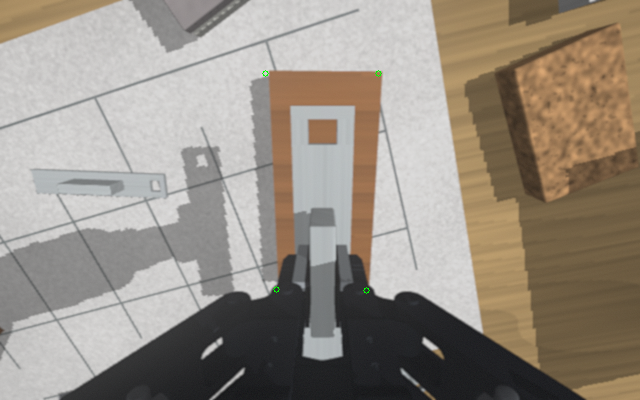

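The strip hangs centred over the sample: slot at (322,131), sample edges at x 268 to 381. The underside should be about 105 mm above the face, so I'll descend and finish slowly.

```bash
python3 -m crank '[{"jaw":5,"delta_pos":[0,0,15],"yaw":0},{"jaw":5,"delta_pos":[0,0,25],"yaw":0},{"jaw":5,"delta_pos":[0,0,25],"yaw":0},{"jaw":5,"delta_pos":[0,0,18],"yaw":0},{"jaw":5,"delta_pos":[0,0,10],"yaw":0},{"jaw":5,"delta_pos":[0,0,4],"yaw":0},{"jaw":5,"delta_pos":[0,0,2],"yaw":0},{"jaw":5,"delta_pos":[0,0,1],"yaw":0},{"jaw":5,"delta_pos":[0,0,1],"yaw":0},{"jaw":5,"delta_pos":[0,0,0],"yaw":0},{"jaw":5,"delta_pos":[0,0,0],"yaw":0}]'
python3 -m crank '[{"jaw":5,"delta_pos":[0,0,0.7],"yaw":0},{"jaw":5,"delta_pos":[0,0,0.7],"yaw":0},{"jaw":5,"delta_pos":[0,0,0.7],"yaw":0},{"jaw":5,"delta_pos":[0,0,0],"yaw":0}]'
```

```text
clock: 7.2
ee_pos: [0.5865, -0.2286, 0.0412]
ee_rot: [180.0, -0.1, -12.4]
contact_force: [-0.1, 0.0, -0.7]
grip_width: 0.129
finger_force: 39.4
clock: 7.53
ee_pos: [0.5858, -0.2282, 0.0381]
ee_rot: [-180.0, 0.0, -12.4]
contact_force: [0.1, 0.4, -1.7]
grip_width: 0.126
finger_force: 39.4
```

```bash
python3 -m crank '[{"jaw":5,"delta_pos":[0,0,0.6],"yaw":0},{"jaw":5,"delta_pos":[0,0,0.6],"yaw":0},{"jaw":5,"delta_pos":[0,0,0],"yaw":0}]'
python3 -m crank '[{"jaw":5,"delta_pos":[0,0,0.6],"yaw":0},{"jaw":5,"delta_pos":[0,0,0.6],"yaw":0},{"jaw":5,"delta_pos":[0,0,0],"yaw":0}]'
```

```text
clock: 7.78
ee_pos: [0.5858, -0.2282, 0.0368]
ee_rot: [-180.0, 0.0, -12.4]
contact_force: [1.3, 0.1, -1.6]
grip_width: 0.131
finger_force: 39.4
clock: 8.03
ee_pos: [0.5859, -0.2283, 0.0362]
ee_rot: [-180.0, -0.0, -12.4]
contact_force: [-0.4, -0.1, 2.0]
grip_width: 0.132
finger_force: 39.9
```

Contact at TCP z 36.2 mm puts the underside at 24.1 mm, which suggests the flat sample. Releasing, then raising and closing.

```bash
python3 -m crank '[{"jaw":16,"delta_pos":[0,0,0],"yaw":0},{"jaw":22,"delta_pos":[0,0,0],"yaw":0},{"jaw":30,"delta_pos":[0,0,0],"yaw":0},{"jaw":30,"delta_pos":[0,0,0],"yaw":0},{"jaw":30,"delta_pos":[0,0,-5],"yaw":0},{"jaw":30,"delta_pos":[0,0,-12],"yaw":0},{"jaw":30,"delta_pos":[0,0,-20],"yaw":0},{"jaw":30,"delta_pos":[0,0,-18],"yaw":0},{"jaw":15,"delta_pos":[0,0,-5],"yaw":0},{"jaw":0,"delta_pos":[28,0,0],"yaw":0},{"jaw":0,"delta_pos":[28,0,0],"yaw":0},{"jaw":0,"delta_pos":[0,0,0],"yaw":0}]' 30
python3 - <<'E'
from h import *
c,im=snap("wrist","w3")
E
```

```text
clock: 9.03
ee_pos: [0.6462, -0.2422, 0.0973]
ee_rot: [179.9, -0.4, -12.4]
contact_force: [0.2, -0.7, 0.7]
grip_width: 0.003
finger_force: 0.0
```

View pics/w3.png

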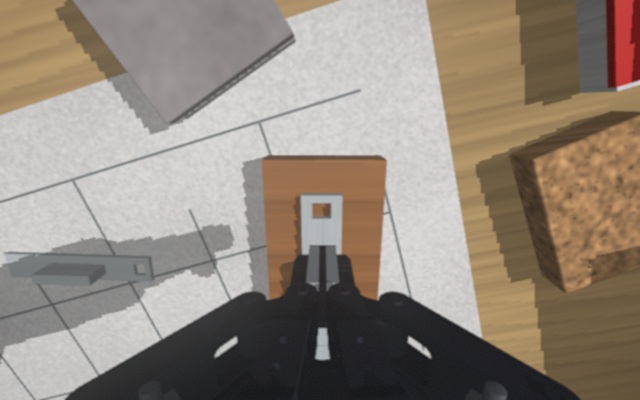

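The strip lies along the middle of the sample, let go, with its slot at (321,210). Now pressing the slot end.

```bash
python3 - <<'E'
from h import *
c=cal("wrist")
e=ray(c,(321.5,195),.030);b=ray(c,(324.5,157),.024);u=np.array([np.cos(np.radians(-12.4)),np.sin(np.radians(-12.4))])
print(e,b,"strip centre rel board centre", (e-b)[:2]@u+.02, (e-b)[:2]@[-u[1],u[0]])
print("tcp in strip x", (ctrl.get_obs()['ee_pos']-e)[:2]@u+.08)
E
python3 -m crank '[{"jaw":0,"delta_pos":[0,0,15],"yaw":0},{"jaw":0,"delta_pos":[0,0,22],"yaw":0},{"jaw":0,"delta_pos":[0,0,15],"yaw":0},{"jaw":0,"delta_pos":[0,0,6],"yaw":0},{"jaw":0,"delta_pos":[0,0,2],"yaw":0},{"jaw":0,"delta_pos":[0,0,2],"yaw":0},{"jaw":0,"delta_pos":[0,0,1],"yaw":0},{"jaw":0,"delta_pos":[0,0,1],"yaw":0},{"jaw":0,"delta_pos":[0,0,0],"yaw":0}]'
```

```text
[ 0.65851695 -0.2446539   0.03      ] [ 0.6839829  -0.25243983  0.024     ] strip centre rel board centre -0.006543797120633882 0.0021358659407707758
tcp in strip x 0.06442306945404708
clock: 9.83
ee_pos: [0.641, -0.2406, 0.0325]
ee_rot: [180.0, -0.1, -12.4]
contact_force: [0.8, 0.5, 0.8]
grip_width: -0.0
finger_force: 0.0
```

```bash
for i in 1 ; do python3 -m crank '[{"jaw":0,"delta_pos":[0,0,1],"yaw":0},{"jaw":0,"delta_pos":[0,0,0.8],"yaw":0},{"jaw":0,"delta_pos":[0,0,0.6],"yaw":0},{"jaw":0,"delta_pos":[0,0,0],"yaw":0}]'; done
python3 -m crank '[{"jaw":0,"delta_pos":[0,0,0.7],"yaw":0},{"jaw":0,"delta_pos":[0,0,0],"yaw":0},{"jaw":0,"delta_pos":[0,0,0],"yaw":0}]'
```

```text
clock: 10.17
ee_pos: [0.6408, -0.2405, 0.0301]
ee_rot: [180.0, -0.0, -12.4]
contact_force: [-1.3, 0.2, 4.4]
grip_width: 0.0
finger_force: 2.3
clock: 10.42
ee_pos: [0.6408, -0.2405, 0.0301]
ee_rot: [180.0, -0.0, -12.4]
contact_force: [-2.1, 1.2, 9.6]
grip_width: -0.0
finger_force: 4.7
```

9.6 N and the end did not sink (30.1 mm), so it does not rock. I'll hold, then cross over to the plain end.

```bash
python3 -m crank '[{"jaw":0,"delta_pos":[0,0,0],"yaw":0},{"jaw":0,"delta_pos":[0,0,0],"yaw":0},{"jaw":0,"delta_pos":[0,0,0],"yaw":0},{"jaw":0,"delta_pos":[0,0,0],"yaw":0},{"jaw":0,"delta_pos":[0,0,-6],"yaw":0},{"jaw":0,"delta_pos":[0,0,-25],"yaw":0},{"jaw":0,"delta_pos":[0,0,-30],"yaw":0},{"jaw":0,"delta_pos":[0,0,0],"yaw":0},{"jaw":0,"delta_pos":[-38,0,0],"yaw":0},{"jaw":0,"delta_pos":[-40,0,0],"yaw":0},{"jaw":0,"delta_pos":[-40,0,0],"yaw":0},{"jaw":0,"delta_pos":[0,0,0],"yaw":0}]'
python3 -m crank '[{"jaw":0,"delta_pos":[0,0,15],"yaw":0},{"jaw":0,"delta_pos":[0,0,25],"yaw":0},{"jaw":0,"delta_pos":[0,0,12],"yaw":0},{"jaw":0,"delta_pos":[0,0,3],"yaw":0},{"jaw":0,"delta_pos":[0,0,2],"yaw":0},{"jaw":0,"delta_pos":[0,0,1],"yaw":0},{"jaw":0,"delta_pos":[0,0,0],"yaw":0}]'
```

```text
clock: 11.42
ee_pos: [0.5134, -0.2095, 0.0874]
ee_rot: [-179.8, 0.9, -12.5]
contact_force: [-1.8, 1.1, -0.9]
grip_width: 0.001
finger_force: 0.0
clock: 12.0
ee_pos: [0.526, -0.2152, 0.0322]
ee_rot: [180.0, -0.1, -12.4]
contact_force: [-0.7, -0.5, 0.3]
grip_width: 0.002
finger_force: 0.0
```

```bash
python3 -m crank '[{"jaw":0,"delta_pos":[0,0,1],"yaw":0},{"jaw":0,"delta_pos":[0,0,0.8],"yaw":0},{"jaw":0,"delta_pos":[0,0,0.6],"yaw":0},{"jaw":0,"delta_pos":[0,0,0],"yaw":0}]'
python3 -m crank '[{"jaw":0,"delta_pos":[0,0,0.7],"yaw":0},{"jaw":0,"delta_pos":[0,0,0],"yaw":0},{"jaw":0,"delta_pos":[0,0,0],"yaw":0},{"jaw":0,"delta_pos":[0,0,0],"yaw":0},{"jaw":0,"delta_pos":[0,0,0],"yaw":0},{"jaw":0,"delta_pos":[0,0,0],"yaw":0},{"jaw":0,"delta_pos":[0,0,0],"yaw":0}]'
```

```text
clock: 12.33
ee_pos: [0.5258, -0.2151, 0.0301]
ee_rot: [180.0, -0.1, -12.4]
contact_force: [-0.9, 1.3, 4.8]
grip_width: 0.001
finger_force: 2.3
clock: 12.92
ee_pos: [0.5258, -0.2151, 0.03]
ee_rot: [180.0, -0.1, -12.4]
contact_force: [-2.1, 0.7, 10.8]
grip_width: 0.003
finger_force: 5.5
```

```bash
python3 -m crank '[{"jaw":0,"delta_pos":[0,0,-5],"yaw":0},{"jaw":0,"delta_pos":[0,0,-25],"yaw":0},{"jaw":0,"delta_pos":[0,0,-35],"yaw":0},{"jaw":0,"delta_pos":[0,0,-35],"yaw":0},{"jaw":0,"delta_pos":[-15,0,-35],"yaw":0},{"jaw":0,"delta_pos":[-15,0,-25],"yaw":0},{"jaw":0,"delta_pos":[-10,0,0],"yaw":0},{"jaw":0,"delta_pos":[0,0,0],"yaw":0},{"jaw":0,"delta_pos":[0,0,0],"yaw":0}]'
python3 - <<'E'
from h import *
c,im=snap("wrist","w4")
E
```

```text
clock: 13.67
ee_pos: [0.4858, -0.206, 0.1884]
ee_rot: [-180.0, 0.0, -12.5]
contact_force: [0.0, -0.6, 0.5]
grip_width: 0.002
finger_force: 0.0
```

View pics/w4.png

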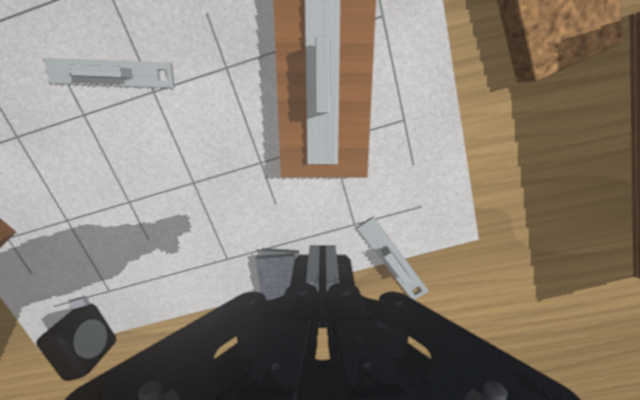

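The strip lies centred and straight on the sample: plain end at (322,164), sample end at row 178. One check of the offset before handing in.

Run:
```python
from h import *
c=cal("wrist");u=np.array([np.cos(np.radians(-12.4)),np.sin(np.radians(-12.4))])
e=ray(c,(322,164),.030);b=ray(c,(324,178),.024)
x=(e-b)[:2]@u-.02; y=(e-b)[:2]@[-u[1],u[0]]; print(x,y)
if abs(x)<.018 and abs(y)<.015: print(ctrl.job_done())
```

```text
-0.004106517042895698 0.0020629416413777755
the job is handed in; nothing more can be done
None
```

The straightedge is lying let go on the right-hand sample, about 4 mm off its centre lengthwise and 2 mm sideways; it stayed level under roughly 10 N on the slotted end and then the plain end, so the other sample wasn't tried, and the job is handed in (no verdict was returned).

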